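Latch the dust box cover of the drum sander

TASK

Fasten the cover of the blue dust box with its draw latch. Take the loop by its orange pull, carry its bar over the red keeper hook, lower it behind the hook's nose and, still holding it, draw it gently back until you feel the bar bear on the hook (some 5 N, never 15 N); then let go and press the lever down over centre, with less than 30 N, until it lies fully home. Leave the loose things on and around the box where they are.

Things in the scene. Friction and masses are not known exactly. Their poses are not given: they have to be found in the camera images.
- latch (a point): Lever pivot of the draw latch on top of the fixed blue dust box (300 x 200 x 70 mm; its flat top is 16 mm below this point). Axes: x level from the lever to the keeper, y along the pivot pin, z up. The whole latch works in this x-z plane.
- keeper_slot (a point): Nominal centre of the seated loop bar in the red keeper hook, 50 mm along x from latch at the same height, same axes. The keeper is adjustable: the real hook, and so the seat, stands up to 3 mm off this point in +x or -x, unmeasured and different each time; feel for it. The hook is a 22 mm wide post; its slot is open to +x, away from the lever.
- lever (a joint): Lever angle, rad. At 0 the handle leans over the keeper, 0.96 rad above +x of latch; it grows as the handle swings up and back: upright at 0.61, home (level, pointing to -x, on its stop) at 2.18. Light friction holds it; it follows a pulled loop. Loop snug on the keeper: about 1.0 to 1.5. From there the loop springs taut, 3 to 12 N at the pad; dead centre 2.0, short of which it springs back.
- lever_pad (a point): Point mid-width on the pressed (orange) face of the black lever handle, 60 mm from the pivot, 10 mm from the handle's end. Handle 24 mm wide, 5 mm thick. x points out along the handle; z is the way the face is pressed.
- keeper_nose (a point): Nominal tip of the nose on top of the keeper (same 3 mm adjustment): 6 mm in +x of and 7.5 mm above keeper_slot, same axes. The nose is 4 mm thick, its underside 5.5 mm above keeper_slot. The slot's floor is 6 mm below keeper_slot and reaches 13 mm in +x; beyond it is the box top.
- loop: Steel wire loop, 40 mm wide over all, origin at its hinge on the lever, which lies 25 mm from the lever's pivot, 0.175 rad ahead of the handle in the closing direction. x points from the hinge to the bar, y along the bar. It turns freely on the lever with light friction and stays where it is left.
- loop_bar (a point): Middle of the loop's cross bar, 6 mm thick, 34 mm long along y, 69 mm from the loop's hinge. Inside width of the loop 29 mm, so that it passes round the keeper. Axes as loop.
- loop_pull (a point): Centre of the orange pull on the loop, a barrel 18 mm in diameter along y with a black 10 mm stud at each end, 26 mm long over the studs, to be pinched on the studs (fingers closing along y). It lies 28 mm beyond the bar along the loop's x and 20 mm along the loop's z, rigid with the bar. It can pivot between the fingers and has 3 mm of side play.
- tape_roll_c (a point): Centre of a loose yellow tape ring, 52 mm across and 22 mm high, on the dust box's cover.
- sanding_block_c (a point): Centre of a loose cork sanding block 70 x 45 x 28 mm on the dust box's housing, beside the lever.
- wood_hoop_c (a point): Centre of a loose bent wood hoop, 150 mm across and 30 mm high, on the table.
- screwdriver_grip (a point): Handle of a loose screwdriver on the table.

How it is judged:
By the outcome, as a careful person would: the job done as asked, in the order asked, and still so for the second after the job is handed in, with the robot touching nothing.
It also fails if it takes over 72 s, if anything falls off the work surface, if the arm or the gripper's body presses on something with over 40 N, if the wrist force passes 120 N, or if a joint passes its speed limit or range.

ROBOT

A 6-joint arm with a two-finger parallel gripper is mounted at the origin on the work surface. World frame = base frame: x ahead of the robot, y to its left, z up, the work surface at z = 0. Lengths are in mm, angles in rad, forces in N, time in s.
With the tool pointing down it reaches from about 350 to 1000 mm from the base axis. Payload 7.1 kg.
Tool frame: the origin (TCP) lies at the very end of the fingers, on their centre line; the grasp point (between the pads) lies 19 mm behind it; y points along the fingers, x is the direction in which the jaws open and shut, and the axes are right-handed (so a half turn about y gives the same grasp; the last joint's range is limited). The gripper opens to 85 mm and grips with 20 to 120 N. Pads are 22 mm wide; open, the fingers measure 114 mm over their backs; the gripper's body (76 mm by 85 mm) begins 54 mm behind the grasp point. The pads swing forward as they close: fully open they stand 13 mm farther back than shut.
Start: joints at [1.1, 0.423, 1.63, -0, 1.089, -0.019], TCP at [272.833, 562.287, 231.319] pointing down, gripper open.
Joint ranges: [-3, 3], [-0.9, 2.11], [0.09, 2.58], [-1.31, 4.45], [0.11, 2.69], [-2.54, 2.54]. Speed limits (rad/s): [2.39, 2.39, 3.01, 3.14, 3.14, 3.14].

INTERFACE

Orientations are given as a unit quaternion [w, x, y, z].
In Python, from cell import arm, imaging, job gives the robot as it stands.
- The arm moves only by the tool step_arm, never from a script. Its argument "commands" is a list that holds one entry, the list of rows, each a list of 5 numbers: the gripper's target within -1 to 1 (shut at 1, half-way at 0, fully open at -1), then the shift along the tool's x, y, z in m, then the turn about the tool's y in rad. In form: [[[fingers, dx, dy, dz, roll], ...]]. A call has 1 to 10 rows; each row shifts and turns the pose as measured when the row begins, along the tool's axes as they then stand; what a row does not reach is not made up. A row lasts 1/8 s, in which the tool goes at most 62.5 mm and 10.7 degrees, less where a joint would pass 70% of its speed; a pose out of reach is approached as far as the arm can. A call with a gripper value outside its range is refused whole. The fingers move at their own pace and stop on an object; "grip_force" is the grip in N (left out, the last holds). Time passes only in rows, so rows that do not move let the fingers close. It gives the time, the measured TCP pose, the force and the opening at its end, in the units of the state.
- arm.sense(): the state, without advancing time (a new reading comes with each control period).
- imaging.snapshot(name): name is "scene" or "top"; returns the picture (384x512x3 uint8, red, green, blue); there is no depth.
- imaging.calibration(name): a dict with "fx", "fy", "cx", "cy" (pixels), "rvec" (rotation vector, rad) and "tvec" (3), from world to camera coordinates, as OpenCV has them. Camera axes: x right, y down, z forward; pixel columns grow to the right and rows downward; lengths in mm; the calibration is good to about 2 mm. A picture is of the moment at which its call begins. calibration takes no time and is no camera call.
- job.finish_job(): hands the job in, once; it reports no verdict.
The state is a dict: "clock": time; "joint_pos": joint angles; "joint_vel": joint speeds; "effort": joint torques, N m; "position": TCP position; "eef_rot": TCP orientation; "ft_force": force on the tool from outside, world axes, zero at the start; "moment": the same for the moment, N m; "width": opening from 0.0 (shut) to 1.0 (fully open).
Only numpy, scipy, OpenCV 4.12 (cv2) and the standard library are available. Lean on these libraries where they do the work, as an engineer would, in place of code of your own. Each camera call takes 0.05 s, during which the arm holds its last target. There are 200 camera calls.

## Working session

There is one attempt and no reset: what is moved stays moved. The work goes in short steps, Python scripts to look and compute and a tool call to move; the robot and the scene stay as the last step left them, time stands still between calls to the robot, and variables do not carry over. Pictures are saved under pics/ and viewed, about 8 in all and at most 12, crops included, and the job is handed in when it is done.

Besides the shell and the picture viewer there is one more tool, called as a command line: name --argument value ..., lists and objects as JSON in quotes. step_arm: Moves the arm, as the interface text tells. Its arguments: {"type":"object","properties":{"commands":{"type":"array"},"grip_force":{"type":"number"}},"required":["commands"]}

```bash
mkdir -p pics; python3 - <<'E'
from cell import arm, imaging, job
import cv2,numpy as np
for n in ("scene","top"):
    p=imaging.snapshot(n); cv2.imwrite(f"pics/{n}0.png",cv2.resize(p[:,:,::-1],None,fx=1.5,fy=1.5,interpolation=cv2.INTER_CUBIC)); cv2.imwrite(f"{n}_raw.png",p[:,:,::-1])
    c=imaging.calibration(n);R=cv2.Rodrigues(np.array(c['rvec'],float))[0];print(n,c, -R.T@np.array(c['tvec'],float))
s=arm.sense();print(s)
E
```

```text
scene {'fx': 430.9086884034991, 'fy': 430.9086884034991, 'cx': 252.00614068891437, 'cy': 195.69760765784437, 'rvec': array([ 1.27469608,  2.33460729, -0.90285876]), 'tvec': array([ 144.42838791, -309.99083741, 1393.40767023])} [1047.01505844  520.01201959  831.79671847]
top {'fx': 479.7423758668356, 'fy': 479.7423758668356, 'cx': 249.43737539671196, 'cy': 194.840228901314, 'rvec': array([ 2.16114957, -2.10790329,  0.17415239]), 'tvec': array([ 122.77239772,  499.81604164, 1025.34774816])} [ 321.8238643   131.05757635 1093.38028784]
{'clock': 0.1, 'joint_pos': array([ 1.09999798e+00,  4.23776665e-01,  1.63065533e+00,  2.65919256e-06,
        1.08857583e+00, -1.89821474e-02]), 'joint_vel': array([-0.0003333 , -0.00102388, -0.00284741, -0.00090853, -0.00114626,
        0.00019944]), 'effort': array([-2.63117054e-04, -5.58423150e+01, -2.82445800e+01, -9.02721899e-05,
        2.96253849e-03, -1.75687923e-06]), 'position': array([272.60851272, 561.84377891, 230.59936461]), 'eef_rot': array([-0.59903463,  0.59954812,  0.3748699 , -0.37572879]), 'ft_force': array([-0.21415522,  0.3089461 ,  0.31727701]), 'moment': array([-0.01387929,  0.0053056 ,  0.02024432]), 'width': 1.0004279130494016}
```

View pics/scene0.png

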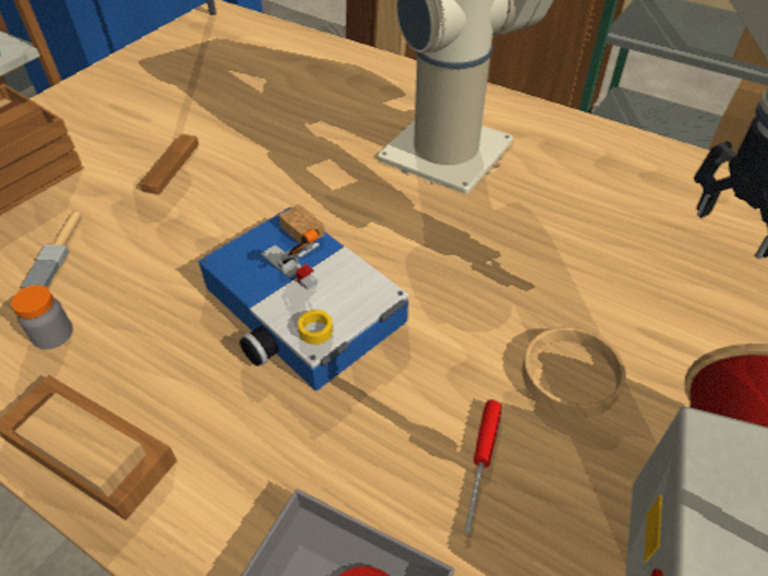

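View pics/top0.png

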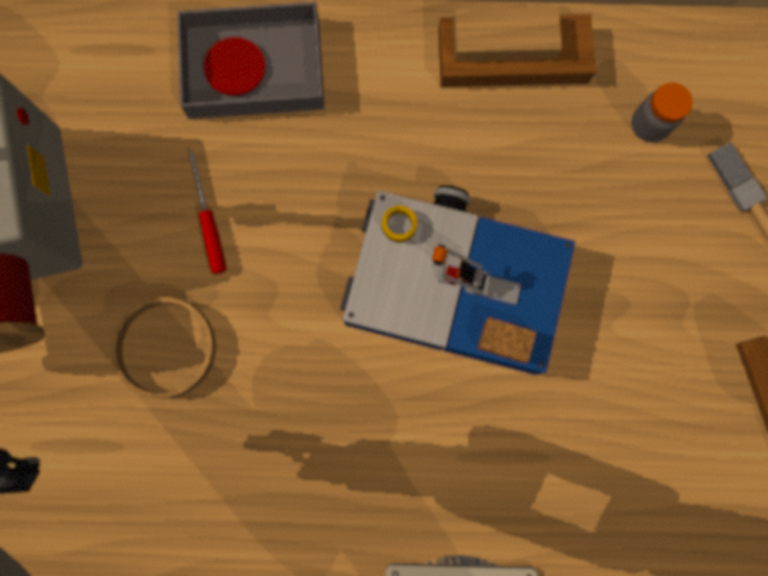

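```bash
python3 - <<'E'
import cv2,numpy as np
s=cv2.imread("scene_raw.png");t=cv2.imread("top_raw.png")
a=cv2.resize(s[130:210,155:235],(560,560),interpolation=cv2.INTER_CUBIC)  # x7
b=cv2.resize(t[150:215,280:360],(560,455),interpolation=cv2.INTER_CUBIC)
cv2.imwrite("pics/crop_s.png",a);cv2.imwrite("pics/crop_t.png",b)
E
```

```text
(no output)
```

View pics/crop_s.png

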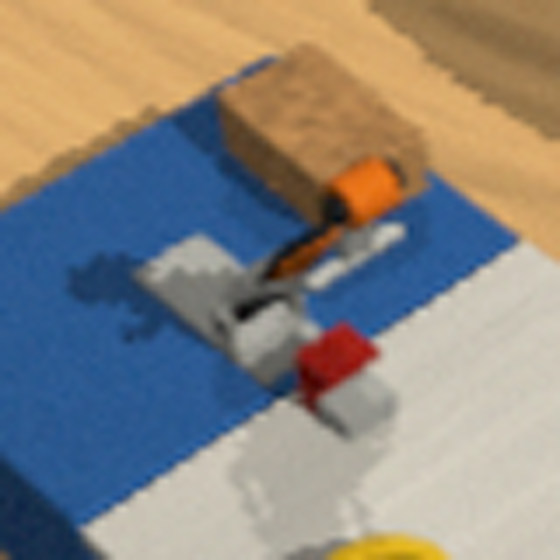

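View pics/crop_t.png

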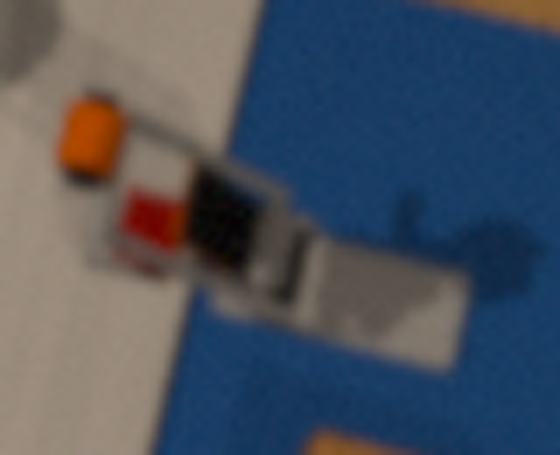

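```bash
cat > h.py <<'E'
import cv2,numpy as np
from cell import arm,imaging,job
C={n:imaging.calibration(n) for n in("scene","top")}
def ray(n,u,v):
    c=C[n];R=cv2.Rodrigues(np.array(c['rvec'],float))[0];t=np.array(c['tvec'],float)
    d=R.T@np.array([(u-c['cx'])/c['fx'],(v-c['cy'])/c['fy'],1]);return -R.T@t,d/np.linalg.norm(d)
def plane(n,u,v,z):
    o,d=ray(n,u,v);return o+d*(z-o[2])/d[2]
def tri(a,b):
    (o,d),(p,e)=ray("scene",*a),ray("top",*b)
    s=np.linalg.lstsq(np.c_[d,-e],p-o,rcond=None)[0];x,y=o+d*s[0],p+e*s[1];return (x+y)/2,np.linalg.norm(x-y)
def blob(img,lo,hi,box):
    x0,y0,x1,y1=box;m=cv2.inRange(cv2.cvtColor(img[y0:y1,x0:x1],cv2.COLOR_BGR2HSV),lo,hi)
    n,l,st,c=cv2.connectedComponentsWithStats(m);i=1+np.argmax(st[1:,4]);return c[i]+[x0,y0],st[i,4]
def proj(n,P):
    c=C[n];K=np.array([[c['fx'],0,c['cx']],[0,c['fy'],c['cy']],[0,0,1]])
    return cv2.projectPoints(np.array(P,float).reshape(-1,3),np.array(c['rvec'],float),np.array(c['tvec'],float),K,None)[0].reshape(-1,2)
E
python3 - <<'E'
from h import *
s=cv2.imread("scene_raw.png");t=cv2.imread("top_raw.png")
O=((7,180,120),(16,255,255));Rr=((0,150,60),(5,255,255))
so,to=blob(s,*O,(195,145,220,175)),blob(t,*O,(285,160,300,178))
sr,tr=blob(s,*Rr,(195,172,212,192)),blob(t,*Rr,(295,172,308,190))
print(so,to,sr,tr);print("pull",tri(so[0],to[0]));print("red",tri(sr[0],tr[0]), plane("top",*tr[0],93.5))
hsv=cv2.cvtColor(t,cv2.COLOR_BGR2HSV)
blue=cv2.inRange(hsv,(100,120,50),(125,255,255));white=cv2.inRange(hsv,(0,0,110),(180,70,255));m=blue|white
m[:120]=0;m[260:]=0;m[:,:225]=0;m[:,395:]=0
m=cv2.morphologyEx(m,cv2.MORPH_CLOSE,np.ones((15,15)));m=cv2.morphologyEx(m,cv2.MORPH_OPEN,np.ones((9,9)))
c=max(cv2.findContours(m,0,2)[0],key=cv2.contourArea);r=cv2.minAreaRect(c)
B=np.array([plane("top",*p,70) for p in cv2.boxPoints(r)]);print(B,np.linalg.norm(np.diff(B,axis=0),axis=1),B.mean(0))
for i in(0,1):d=B[i+1]-B[i];print(np.degrees(np.arctan2(d[1],d[0])))
# plate far end corners
for p in((470,270),(445,372),(458,321)):print(plane("top",280+p[0]/7,150+p[1]/7,72))
E
```

```text
(array([206.95238095, 156.38095238]), np.int32(63)) (array([292.50793651, 169.        ]), np.int32(63)) (array([201.88709677, 181.29032258]), np.int32(62)) (array([301.025, 180.975]), np.int32(40))
pull (array([524.23605783,  53.2313704 , 189.80388872]), np.float64(0.7285566868828134))
red (array([520.88782813,  25.76121279,  92.81023653]), np.float64(0.9769383534567011)) [520.47956501  26.25078281  93.5       ]
[[ 450.06289888  180.59872729   70.        ]
 [ 674.63121398  127.40217107   70.        ]
 [ 598.23079424 -168.99757236   70.        ]
 [ 379.02824377 -106.4233781    70.        ]] [230.78301875 306.08794822 227.95896105] [525.48828772   8.14498698  70.        ]
-13.326783714183925
-104.4540112797822
[510.502657   -75.84892242  72.        ]
[478.43576308 -67.89572738  72.        ]
[494.43259793 -72.01635858  72.        ]
```

```bash
python3 - <<'E'
from h import *
from scipy.spatial.transform import Rotation as Ro
t=cv2.imread("top_raw.png").astype(float);hsv=cv2.cvtColor(t.astype(np.uint8),cv2.COLOR_BGR2HSV)
blue=cv2.inRange(hsv,(100,120,40),(125,255,255))
# seam: first blue col per row (z=70); right edge of blue; fit lines in world
def fit(P):
    P=np.array(P)[:,:2]
    for _ in range(4):
        vx,vy,x,y=cv2.fitLine(P.astype(np.float32),cv2.DIST_HUBER,0,.01,.01).ravel()
        e=np.abs((P-[x,y])@[-vy,vx]);P=P[e<max(1,2*np.median(e))]
    return np.degrees(np.arctan2(vy,vx))%180,(x,y),len(P)
rows=[r for r in range(150,232) if not 165<r<205]
seam=[];right=[]
for r in rows:
    c=np.where(blue[r,290:392])[0]+290
    if len(c)>5: seam.append(plane("top",c[0]-.5,r,70));
for r in range(170,240):
    c=np.where(blue[r,290:392])[0]+290
    if len(c)>5: right.append(plane("top",c[-1]+.5,r,70))
top=[plane("top",c,np.where(blue[120:,c])[0][0]+120-.5,70) for c in range(325,380)]
for n,p in(("seam",seam),("right",right),("top",top)):print(n,fit(p))
Y=((22,150,100),(35,255,255));c,a=blob(t.astype(np.uint8),*Y,(245,130,290,170));print("tape",plane("top",*c,92),a)
a=arm.sense();M=Ro.from_quat(np.roll(a['eef_rot'],-1)).as_matrix();print(M.round(3))
E
```

```text
seam (np.float32(166.6473), (np.float32(531.7608), np.float32(2.4331098)), 43)
right (np.float32(166.45465), (np.float32(477.2037), np.float32(-130.48935)), 61)
top (np.float32(76.08328), (np.float32(589.9583), np.float32(-85.54464)), 44)
tape [589.45255325 102.45347281  92.        ] 175
[[ 0.437 -0.001 -0.9  ]
 [ 0.9   -0.001  0.437]
 [-0.001 -1.     0.   ]]
```

```bash
python3 - <<'E'
from h import *
A=np.radians(76.4);u=np.array([np.cos(A),np.sin(A)]);n=np.array([-u[1],u[0]])
P=np.array([524.2,53.2,189.8])
f=lambda q:(round(float((q-P[:2])@u),1),round(float((q-P[:2])@n),1))
for nm,(a,b),z in(("clevis",(283,262),86),("clevisTopEnd",(310,240),90),("handleR",(250,250),100),("redL",(120,215),94),("redR",(188,220),94),("redlow",(140,258),80),("plateend",(458,321),72)):
    print(nm,f(plane("top",280+a/7,150+b/7,z)[:2]))
# predicted for pivot along = P-s at lever 0: handle end & pivot in both crops
for s in(70,74,78):
    pv=P[:2]-u*s
    T=lambda x,z:np.r_[pv+u*x,86+z]
    pts=[T(0,0),T(70*np.cos(.96),70*np.sin(.96)),T(10.6,22.7),T(56,9.5)]
    print(s,np.hypot(s-10.6,103.8-22.7).round(1),((proj("scene",pts)-[155,130])*7).round().tolist(),((proj("top",pts)-[280,150])*7).round().tolist())
E
```

```text
clevis (-70.9, -1.5)
clevisTopEnd (-76.8, -9.4)
handleR (-59.0, 0.5)
redL (-18.9, -1.0)
redR (-39.2, -4.9)
redlow (-28.8, 7.4)
plateend (-128.7, -0.5)
70 100.5 [[262.0, 305.0], [318.0, 244.0], [274.0, 274.0], [361.0, 370.0]] [[279.0, 266.0], [173.0, 195.0], [256.0, 243.0], [104.0, 213.0]]
74 102.9 [[255.0, 299.0], [310.0, 238.0], [266.0, 268.0], [354.0, 363.0]] [[292.0, 269.0], [186.0, 199.0], [269.0, 247.0], [117.0, 216.0]]
78 105.5 [[248.0, 293.0], [302.0, 232.0], [259.0, 262.0], [346.0, 357.0]] [[305.0, 273.0], [200.0, 202.0], [282.0, 250.0], [129.0, 220.0]]
```

step_arm --commands '[[[-1, -0.035, -0.001, -0.045, 0], [-1, -0.035, -0.001, -0.045, 0], [-1, -0.035, -0.001, -0.045, 0], [-1, -0.035, -0.001, -0.045, 0], [-1, -0.035, -0.001, -0.045, 0], [-1, -0.035, -0.001, -0.045, 0], [-1, -0.035, -0.001, -0.045, 0], [-1, -0.035, -0.001, -0.045, 0], [-1, -0.035, -0.001, -0.045, 0], [-1, 0, 0, 0, 0]]]' --grip_force 30

```text
clock: 1.35
position: [505.6, 87.9, 238.0]
eef_rot: [-0.598, 0.599, 0.375, -0.377]
ft_force: [-0.4, -0.1, 0.5]
width: 1.0
```

step_arm --commands '[[[-1, 0, 0, 0, 0.17], [-1, 0, 0, 0, 0.17], [-1, 0, 0, 0, 0.17], [-1, 0, 0, 0, 0.17], [-1, 0, 0, 0, 0.17], [-1, 0, 0, 0, 0.17], [-1, 0, 0, 0, 0.17], [-1, 0, 0, 0, 0.17], [-0.4, 0, 0, 0, 0], [-0.4, 0, 0, 0, 0]]]'

```text
clock: 2.6
position: [499.3, 93.9, 234.7]
eef_rot: [-0.699, 0.702, -0.1, 0.093]
ft_force: [0.4, -0.1, -0.3]
width: 0.699
```

```bash
cat >> h.py <<'E'
from scipy.spatial.transform import Rotation as Ro
A=np.radians(76.4);U=np.array([np.cos(A),np.sin(A),0]);N=np.array([-U[1],U[0],0])
P0=np.array([524.2,53.2,189.8])
def st(target=None):
    a=arm.sense();M=Ro.from_quat(np.roll(a['eef_rot'],-1)).as_matrix();p=a['position']
    print("t",round(a['clock'],2),"p",p.round(1),"w",round(a['width'],3),"F u,n,z",[round(float(a['ft_force']@k),1) for k in(U,N,[0,0,1])])
    yaw=np.arctan2(M[1,0],M[0,0]);r=(yaw+np.pi-(A+np.pi/2)+np.pi)%(2*np.pi)-np.pi
    print("roll needed",round(r,3),"tilt",M[2].round(3))
    if target is not None:print("tool delta",(M.T@(np.array(target)-p)).round(1))
    return a,M
E
python3 - <<'E'
from h import *
st([524.2,53.2,240])
E
```

```text
t 2.6 p [499.3  93.9 234.7] w 0.699 F u,n,z [0.0, -0.4, -0.3]
roll needed -0.036 tilt [-0.01  -1.    -0.004]
tool delta [ 34.9  -5.5 -32.5]
```

step_arm --commands '[[[-0.4, 0.018, -0.003, -0.016, -0.018], [-0.4, 0.018, -0.003, -0.016, -0.018], [-0.4, 0, -0.001, 0, 0], [-0.4, 0, 0, 0, 0]]]'

```text
clock: 3.1
position: [525.3, 54.1, 241.1]
eef_rot: [-0.702, 0.703, -0.084, 0.075]
ft_force: [0.2, 0.2, 0.1]
width: 0.703
```

```bash
python3 - <<'E'
from h import *
st([524.2,53.2,172])
for n in("scene","top"):
    p=imaging.snapshot(n)[:,:,::-1];q=proj(n,[524,53,190])[0];x,y=int(q[0])-32,int(q[1])-32
    cv2.imwrite(f"c_{n}.png",cv2.resize(p[y:y+64,x:x+64],(390,390),interpolation=cv2.INTER_CUBIC));print(n,x,y)
cv2.imwrite("pics/a1.png",np.hstack([cv2.imread("c_scene.png"),cv2.imread("c_top.png")]))
E
```

```text
t 3.1 p [525.3  54.1 241.1] w 0.703 F u,n,z [0.2, -0.1, 0.1]
roll needed 0.011 tilt [-0.012 -1.    -0.004]
tool delta [-0.  69.1 -0.9]
scene 174 124
top 260 137
```

View pics/a1.png

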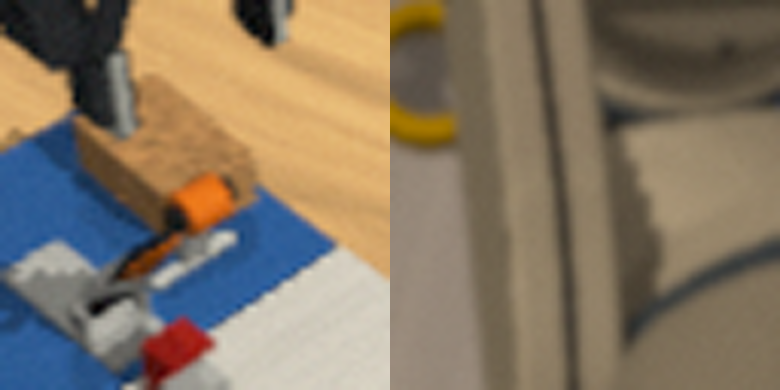

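step_arm --commands '[[[-0.4, 0, 0.03, -0.001, 0.01], [-0.4, 0, 0.03, 0, 0], [-0.4, 0, 0.008, 0, 0], [-0.4, 0, 0, 0, 0], [-0.4, 0, 0, 0, 0]]]'

```text
clock: 3.82
position: [524.4, 55.5, 173.5]
eef_rot: [-0.702, 0.703, -0.085, 0.079]
ft_force: [0.4, 0.2, 0.4]
width: 0.704
```

```bash
python3 - <<'E'
from h import *
st([524.2,53.2,172])
E
```

```text
t 3.83 p [524.4  55.5 173.5] w 0.704 F u,n,z [0.3, -0.3, 0.4]
roll needed 0.005 tilt [-0.009 -1.    -0.003]
tool delta [ 0.4  1.5 -2.3]
```

step_arm --commands '[[[-0.4, 0.0004, 0.001, -0.0025, 0], [0.2, 0, 0, 0, 0], [0.3, 0, 0, 0, 0], [0.6, 0, 0, 0, 0], [0.8, 0, 0, 0, 0], [1, 0, 0, 0, 0], [1, 0, 0, 0, 0], [1, 0, 0, 0, 0]]]'

```text
clock: 4.82
position: [525.5, 52.9, 174.6]
eef_rot: [-0.702, 0.703, -0.084, 0.08]
ft_force: [0.6, 0.6, 0.6]
width: 0.288
```

```bash
python3 - <<'E'
from h import *
st([524.2,53.2,172])
E
```

```text
t 4.83 p [525.5  52.9 174.6] w 0.288 F u,n,z [0.8, -0.4, 0.6]
roll needed 0.005 tilt [-0.006 -1.    -0.002]
tool delta [-1.3  2.7 -0. ]
```

```bash
cat >> h.py <<'E'
T0=np.array([525.5,52.9,174.6]);OFF=[70.,103.]
def pull(p,off=OFF):return np.array([(p-T0)@U+off[0],p[2]-T0[2]+off[1]])
def pull_at(lev,a):
    h=lev+.96+.175;return np.array([25*np.cos(h)+99.04*np.cos(a+.2034),25*np.sin(h)+99.04*np.sin(a+.2034)])
def bar_at(lev,a):
    h=lev+.96+.175;return np.array([25*np.cos(h)+69*np.cos(a),25*np.sin(h)+69*np.sin(a)])
def ik(q):
    d=np.hypot(*q);b=np.arctan2(q[1],q[0]);g=np.arccos(np.clip((625+d*d-99.04**2)/(50*d),-1,1))
    h=b+g;e=q-25*np.array([np.cos(h),np.sin(h)]);return h-1.135,np.arctan2(e[1],e[0])-.2034
def rep(off=OFF):
    a,M=st();q=pull(a['position'],off);l,an=ik(q);print("lat",round(float((a['position']-T0)@N),1),"pull",q.round(1),"lever",round(l,3),"loop",round(an,3),"bar",bar_at(l,an).round(1));return q
E
python3 - <<'E'
from h import *
rep()
p=np.array([70,103.])
for a in np.linspace(.73,-.365,13):
    q=pull_at(.25,a);print(round(a,3),q.round(1),(q-p).round(1),bar_at(.25,a).round(1));p=q
E
```

```text
t 4.83 p [525.5  52.9 174.6] w 0.288 F u,n,z [0.8, -0.4, 0.6]
roll needed 0.005 tilt [-0.006 -1.    -0.002]
lat 0.0 pull [ 70. 103.] lever -0.161 loop 0.771 bar [63.6 68.7]
0.73 [ 63.6 104.2] [-6.4  1.2] [56.  70.6]
0.639 [70.6 98.5] [ 7.  -5.7] [60.  65.7]
0.548 [77.  92.1] [ 6.5 -6.3] [63.5 60.5]
0.456 [82.9 85.3] [ 5.9 -6.9] [66.6 55. ]
0.365 [88.1 77.9] [ 5.2 -7.4] [69.1 49.2]
0.274 [92.6 70.1] [ 4.5 -7.8] [71.  43.2]
0.182 [96.4 61.8] [ 3.8 -8.2] [72.5 37.1]
0.091 [99.4 53.3] [ 3.  -8.5] [73.3 30.9]
0.0 [101.6  44.6] [ 2.2 -8.8] [73.6 24.6]
-0.091 [103.   35.7] [ 1.4 -8.9] [73.3 18.3]
-0.182 [103.6  26.6] [ 0.6 -9. ] [72.5 12. ]
-0.274 [103.4  17.6] [-0.2 -9. ] [71.   5.9]
-0.365 [102.4   8.6] [-1. -9.] [69.1 -0.1]
```

step_arm --commands '[[[1, 0, 0, -0.003, 0], [1, 0, 0, -0.003, 0], [1, 0, 0.005, 0.006, 0], [1, 0, 0.006, 0.006, 0], [1, 0, 0.007, 0.006, 0], [1, 0, 0.0075, 0.005, 0]]]'

```text
clock: 5.58
position: [532.3, 72.9, 150.9]
eef_rot: [0.704, -0.701, 0.082, -0.082]
ft_force: [-0.3, 2.8, 3.6]
width: 0.288
```

```bash
python3 - <<'E'
from h import *
rep([68,102])
E
```

```text
t 5.58 p [532.3  72.9 150.9] w 0.288 F u,n,z [2.6, 1.0, 3.6]
roll needed 0.004 tilt [-0.    -1.     0.004]
lat -1.9 pull [89.  78.3] lever 0.192 loop 0.374 bar [70.3 49.4]
```

step_arm --commands '[[[1, -0.0005, 0.0082, 0.003, 0], [1, -0.0005, 0.0082, 0.003, 0], [1, -0.0005, 0.0085, 0.0025, 0], [1, 0, 0.0088, 0.002, 0]]]'

```text
clock: 6.08
position: [534.4, 85.8, 114.7]
eef_rot: [0.704, -0.7, 0.081, -0.083]
ft_force: [-0.2, 2.2, 1.4]
width: 0.286
```

```bash
python3 - <<'E'
from h import *
rep([68,102])
p=imaging.snapshot("scene")[:,:,::-1];q=proj("scene",[524,53,120])[0];x,y=int(q[0])-40,int(q[1])-40
cv2.imwrite("pics/a2.png",cv2.resize(p[y:y+80,x:x+80],(560,560),interpolation=cv2.INTER_CUBIC));print(x,y)
E
```

```text
t 6.08 p [534.4  85.8 114.7] w 0.286 F u,n,z [2.1, 0.7, 1.4]
roll needed 0.005 tilt [ 0.001 -1.     0.006]
lat -0.9 pull [102.1  42.1] lever 0.251 loop -0.025 bar [73.6 22.8]
169 138
```

View pics/a2.png

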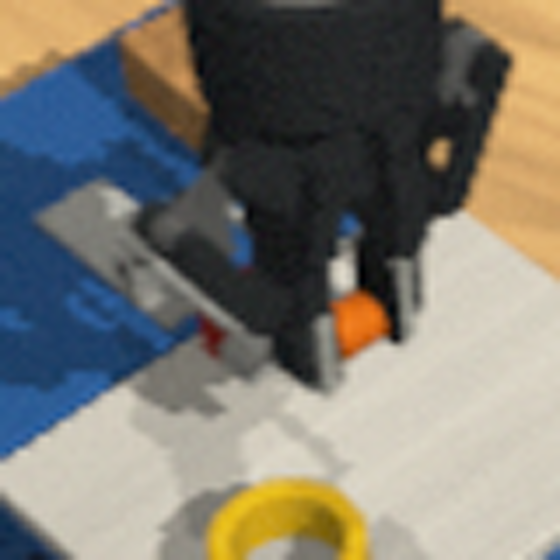

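step_arm --commands '[[[1, -0.0004, 0.008, 0.0005, 0], [1, -0.0004, 0.008, 0, 0], [1, -0.0003, 0.006, -0.0005, 0], [1, 0, 0, 0, 0]]]'

```text
clock: 6.62
position: [533.1, 86.3, 89.7]
eef_rot: [0.704, -0.7, 0.082, -0.083]
ft_force: [1.6, 3.3, 1.2]
width: 0.295
```

```bash
python3 - <<'E'
from h import *
rep([68,102])
E
```

```text
t 6.62 p [533.1  86.3  89.7] w 0.295 F u,n,z [3.6, -0.8, 1.2]
roll needed 0.004 tilt [ 0.    -1.     0.006]
lat 0.4 pull [102.2  17.1] lever 0.296 loop -0.281 bar [69.8  5.6]
```

step_arm --commands '[[[1, 0, 0.003, 0.0005, 0], [1, 0, 0.003, 0.0005, 0], [1, 0, 0.003, 0, 0]]]'

```text
clock: 7.0
position: [533.2, 86.2, 80.5]
eef_rot: [0.704, -0.701, 0.082, -0.082]
ft_force: [-0.1, 0.1, 1.8]
width: 0.292
```

```bash
python3 - <<'E'
from h import *
rep([68,102])
E
```

```text
t 7.0 p [533.2  86.2  80.5] w 0.292 F u,n,z [0.1, 0.1, 1.8]
roll needed 0.005 tilt [ 0.    -1.     0.004]
lat 0.4 pull [102.2   7.9] lever 0.252 loop -0.373 bar [68.8 -0.5]
```

step_arm --commands '[[[1, 0, 0, -0.002, 0], [1, 0, 0, -0.002, 0], [1, 0, 0, -0.0015, 0]]]'

```text
clock: 7.38
position: [532.1, 81.4, 80.4]
eef_rot: [0.704, -0.7, 0.082, -0.083]
ft_force: [0.3, 3.0, 0.0]
width: 0.293
```

```bash
python3 - <<'E'
from h import *
rep([68,102])
E
```

```text
t 7.38 p [532.1  81.4  80.4] w 0.293 F u,n,z [3.0, 0.4, 0.0]
roll needed 0.004 tilt [ 0.001 -1.     0.006]
lat 0.2 pull [97.2  7.8] lever 0.448 loop -0.377 bar [63.8 -0.4]
```

step_arm --commands '[[[1, 0, 0, -0.0015, 0], [1, 0, 0, -0.0015, 0]]]'

```text
clock: 7.62
position: [531.4, 78.3, 80.6]
eef_rot: [0.704, -0.7, 0.082, -0.083]
ft_force: [1.2, 3.9, 1.5]
width: 0.291
```

step_arm --commands '[[[1, 0, 0, -0.0015, 0], [1, 0, 0, -0.0015, 0]]]'

```text
clock: 7.88
position: [530.6, 75.2, 80.6]
eef_rot: [0.704, -0.7, 0.082, -0.083]
ft_force: [0.1, 3.5, 0.9]
width: 0.295
```

```bash
python3 - <<'E'
from h import *
rep([68,102])
E
```

```text
t 7.88 p [530.6  75.2  80.6] w 0.295 F u,n,z [3.5, 0.7, 0.9]
roll needed 0.004 tilt [ 0.001 -1.     0.006]
lat 0.2 pull [90.8  8. ] lever 0.715 loop -0.366 bar [57.5 -0.7]
```

step_arm --commands '[[[1, 0, 0, -0.0012, 0], [1, 0, 0, -0.0012, 0]]]'

```text
clock: 8.12
position: [530.0, 72.5, 80.6]
eef_rot: [0.704, -0.7, 0.082, -0.083]
ft_force: [1.0, 2.9, 1.4]
width: 0.289
```

step_arm --commands '[[[1, 0, 0, -0.001, 0], [1, 0, 0, -0.001, 0]]]'

```text
clock: 8.38
position: [529.5, 70.4, 80.6]
eef_rot: [0.704, -0.7, 0.082, -0.083]
ft_force: [1.4, 2.4, 0.0]
width: 0.289
```

```bash
python3 - <<'E'
from h import *
rep([68,102])
E
```

```text
t 8.38 p [529.5  70.4  80.6] w 0.289 F u,n,z [2.7, -0.8, 0.0]
roll needed 0.004 tilt [ 0.001 -1.     0.006]
lat 0.2 pull [85.9  8. ] lever 0.943 loop -0.344 bar [52.8 -1.4]
```

step_arm --commands '[[[1, 0, -0.0008, -0.0007, 0], [1, 0, -0.0005, -0.0008, 0]]]'

```text
clock: 8.62
position: [529.1, 68.7, 81.9]
eef_rot: [0.704, -0.7, 0.082, -0.083]
ft_force: [1.9, 2.7, 1.0]
width: 0.289
```

step_arm --commands '[[[1, 0, -0.0002, -0.0007, 0], [1, 0, -0.0003, -0.0007, 0]]]'

```text
clock: 8.88
position: [528.8, 67.3, 82.4]
eef_rot: [0.704, -0.7, 0.082, -0.083]
ft_force: [1.2, 2.6, 0.4]
width: 0.289
```

```bash
python3 - <<'E'
from h import *
rep([68,102])
E
```

```text
t 8.88 p [528.8  67.3  82.4] w 0.289 F u,n,z [2.8, -0.6, 0.4]
roll needed 0.004 tilt [ 0.001 -1.     0.005]
lat 0.2 pull [82.7  9.8] lever 1.123 loop -0.3 bar [50.1 -1. ]
```

step_arm --commands '[[[1, 0, -0.0002, -0.0007, 0], [1, 0, -0.0003, -0.0007, 0]]]'

```text
clock: 9.12
position: [528.4, 65.8, 82.9]
eef_rot: [0.704, -0.7, 0.082, -0.083]
ft_force: [1.7, 1.4, 1.0]
width: 0.294
```

step_arm --commands '[[[1, 0, -0.0002, -0.0007, 0], [1, 0, -0.0003, -0.0007, 0]]]'

```text
clock: 9.38
position: [528.1, 64.4, 83.4]
eef_rot: [0.704, -0.7, 0.082, -0.083]
ft_force: [1.0, 2.9, 0.3]
width: 0.295
```

```bash
python3 - <<'E'
from h import *
rep([68,102])
p=imaging.snapshot("scene")[:,:,::-1];q=proj("scene",[524,53,120])[0];x,y=int(q[0])-40,int(q[1])-40
cv2.imwrite("pics/a3.png",cv2.resize(p[y:y+80,x:x+80],(560,560),interpolation=cv2.INTER_CUBIC));print(x,y)
E
```

```text
t 9.38 p [528.1  64.4  83.4] w 0.295 F u,n,z [3.0, -0.3, 0.3]
roll needed 0.004 tilt [ 0.001 -1.     0.006]
lat 0.2 pull [79.8 10.8] lever 1.305 loop -0.257 bar [47.6 -1.4]
169 138
```

View pics/a3.png

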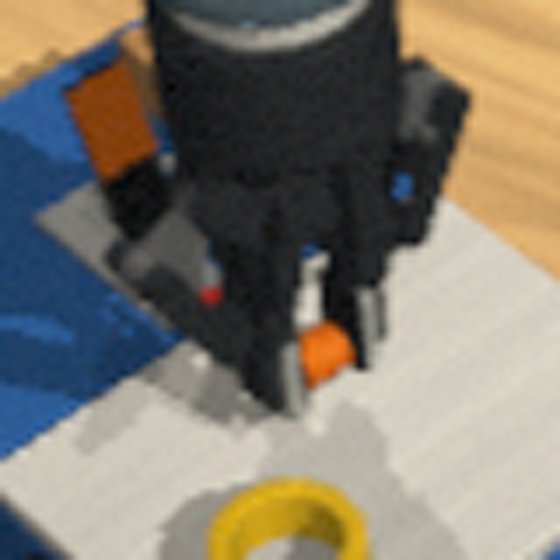

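```bash
python3 - <<'E'
from h import *
def onplane(n,u,v,lat=0):
    o,d=ray(n,u,v);k=((T0-o)@N+lat)/(d@N);p=o+k*d;return np.array([(p-T0)@U+68,p[2]-86])
for c in((98,78),(128,168),(322,352)):
    q=onplane("scene",169+c[0]/7,138+c[1]/7);print(q.round(1),np.hypot(*q).round(1),np.arctan2(q[1],q[0]).round(3)-.96)
E
```

```text
[-23.7  66.6] 70.7 0.9530000000000001
[-14.4  31.3] 34.4 1.0430000000000001
[87.1 17.1] 88.8 -0.766
```

step_arm --commands '[[[1, 0, -0.0001, -0.0007, 0], [1, 0, -0.0002, -0.0007, 0]]]'

```text
clock: 9.68
position: [527.7, 63.0, 83.7]
eef_rot: [0.704, -0.7, 0.082, -0.083]
ft_force: [1.2, 3.5, 1.0]
width: 0.288
```

step_arm --commands '[[[1, 0, -0.0001, -0.0007, 0], [1, 0, -0.0002, -0.0007, 0]]]'

```text
clock: 9.93
position: [527.4, 61.6, 84.0]
eef_rot: [0.704, -0.7, 0.082, -0.083]
ft_force: [2.1, 4.3, -0.1]
width: 0.292
```

```bash
python3 - <<'E'
from h import *
for o in([68,102],[70,102],[72.5,100]):rep(o)
E
```

```text
t 9.93 p [527.4  61.6  84. ] w 0.292 F u,n,z [4.7, -1.0, -0.1]
roll needed 0.004 tilt [ 0.001 -1.     0.006]
lat 0.2 pull [76.9 11.4] lever 1.523 loop -0.206 bar [45.4 -2.5]
t 9.93 p [527.4  61.6  84. ] w 0.292 F u,n,z [4.7, -1.0, -0.1]
roll needed 0.004 tilt [ 0.001 -1.     0.006]
lat 0.2 pull [78.9 11.4] lever 1.368 loop -0.239 bar [47.  -1.4]
t 9.93 p [527.4  61.6  84. ] w 0.292 F u,n,z [4.7, -1.0, -0.1]
roll needed 0.004 tilt [ 0.001 -1.     0.006]
lat 0.2 pull [81.4  9.4] lever 1.198 loop -0.291 bar [48.8 -1.7]
```

step_arm --commands '[[[1, 0, -0.0001, -0.0006, 0]]]'

```text
clock: 10.05
position: [527.3, 61.0, 84.1]
eef_rot: [0.704, -0.7, 0.082, -0.083]
ft_force: [1.9, 3.5, 0.3]
width: 0.288
```

step_arm --commands '[[[1, 0, -0.0001, -0.0005, 0]]]'

```text
clock: 10.18
position: [527.1, 60.5, 84.2]
eef_rot: [0.704, -0.7, 0.082, -0.083]
ft_force: [0.8, 4.0, -0.9]
width: 0.293
```

step_arm --commands '[[[1, 0, -0.0001, -0.0005, 0]]]'

```text
clock: 10.3
position: [527.1, 60.1, 84.3]
eef_rot: [0.704, -0.7, 0.082, -0.083]
ft_force: [2.2, 3.5, -0.1]
width: 0.29
```

step_arm --commands '[[[1, 0, -0.0001, -0.0005, 0]]]'

```text
clock: 10.42
position: [526.9, 59.6, 84.4]
eef_rot: [0.704, -0.7, 0.082, -0.083]
ft_force: [0.9, 4.6, -0.1]
width: 0.292
```

step_arm --commands '[[[1, 0, -0.0001, -0.0005, 0]]]'

```text
clock: 10.55
position: [527.0, 59.4, 84.5]
eef_rot: [0.705, -0.7, 0.082, -0.083]
ft_force: [2.0, 7.3, -0.2]
width: 0.285
```

step_arm --commands '[[[1, 0, -0.0001, -0.0005, 0]]]'

```text
clock: 10.68
position: [526.9, 59.3, 84.6]
eef_rot: [0.705, -0.7, 0.082, -0.083]
ft_force: [0.5, 8.2, -0.7]
width: 0.293
```

step_arm --commands '[[[1, 0, 0, -0.0004, 0]]]'

```text
clock: 10.8
position: [527.0, 59.4, 84.7]
eef_rot: [0.705, -0.699, 0.082, -0.083]
ft_force: [0.7, 6.7, -0.9]
width: 0.286
```

```bash
python3 - <<'E'
from h import *
for o in([68,102],[70,102],[72.5,100]):rep(o)
E
```

```text
t 10.8 p [527.   59.4  84.7] w 0.286 F u,n,z [6.7, 0.9, -0.9]
roll needed 0.003 tilt [ 0.001 -1.     0.008]
lat 0.1 pull [74.6 12.1] lever 1.759 loop -0.144 bar [44.1 -3.7]
t 10.8 p [527.   59.4  84.7] w 0.286 F u,n,z [6.7, 0.9, -0.9]
roll needed 0.003 tilt [ 0.001 -1.     0.008]
lat 0.1 pull [76.6 12.1] lever 1.547 loop -0.194 bar [45.3 -2.2]
t 10.8 p [527.   59.4  84.7] w 0.286 F u,n,z [6.7, 0.9, -0.9]
roll needed 0.003 tilt [ 0.001 -1.     0.008]
lat 0.1 pull [79.1 10.1] lever 1.348 loop -0.256 bar [47.  -2.2]
```

step_arm --commands '[[[1, 0, 0, -0.0006, 0], [1, 0, 0, -0.0005, 0]]]'

```text
clock: 11.05
position: [527.0, 59.4, 84.7]
eef_rot: [0.706, -0.699, 0.082, -0.084]
ft_force: [1.5, 6.0, -1.4]
width: 0.289
```

```bash
python3 - <<'E'
from h import *
rep([72.5,100])
p=imaging.snapshot("scene")[:,:,::-1];q=proj("scene",[524,53,120])[0];x,y=int(q[0])-40,int(q[1])-40
cv2.imwrite("pics/a4.png",cv2.resize(p[y:y+80,x:x+80],(560,560),interpolation=cv2.INTER_CUBIC));print(x,y)
E
```

```text
t 11.05 p [527.   59.4  84.7] w 0.289 F u,n,z [6.2, -0.1, -1.4]
roll needed 0.003 tilt [ 0.001 -1.     0.01 ]
lat 0.1 pull [79.1 10.1] lever 1.349 loop -0.256 bar [47.  -2.2]
169 138
```

View pics/a4.png

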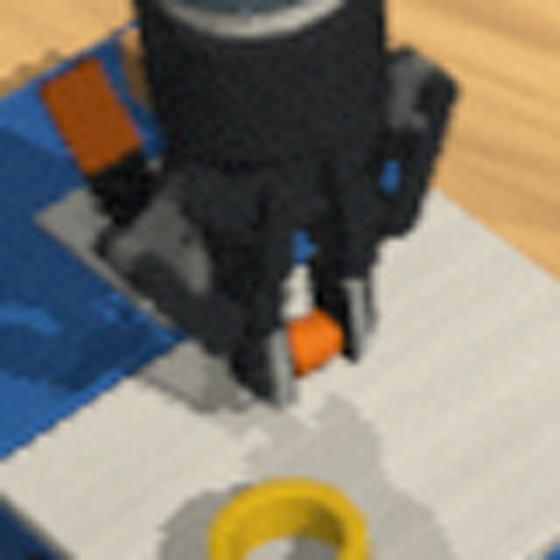

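step_arm --commands '[[[1, 0, 0, -0.0009, 0]]]'

```text
clock: 11.22
position: [527.0, 59.2, 84.7]
eef_rot: [0.706, -0.698, 0.082, -0.084]
ft_force: [2.3, 10.4, -0.7]
width: 0.291
```

step_arm --commands '[[[1, 0, 0, -0.001, 0]]]'

```text
clock: 11.35
position: [527.0, 59.2, 84.8]
eef_rot: [0.707, -0.698, 0.082, -0.084]
ft_force: [2.3, 11.0, -0.5]
width: 0.292
```

step_arm --commands '[[[1, 0, 0, -0.0004, 0], [0.1, 0, 0, 0, 0], [-0.1, 0, 0, 0, 0], [-0.1, 0, 0, 0, 0], [-0.1, 0, 0, 0, 0]]]'

```text
clock: 11.98
position: [525.6, 58.0, 84.3]
eef_rot: [0.706, -0.698, 0.083, -0.083]
ft_force: [-0.3, 0.7, -0.8]
width: 0.549
```

```bash
python3 - <<'E'
from h import *
rep([72.5,100])
E
```

```text
t 11.97 p [525.6  58.   84.3] w 0.549 F u,n,z [0.6, 0.4, -0.8]
roll needed 0.002 tilt [-0.    -1.     0.011]
lat 1.1 pull [77.5  9.7] lever 1.469 loop -0.234 bar [45.6 -3.2]
```

step_arm --commands '[[[-0.1, 0.001, -0.02, 0.001, 0], [-0.1, 0, -0.03, 0, 0], [-0.1, 0, -0.04, 0, 0], [0.5, 0, -0.04, 0, 0], [1, 0, 0, 0.02, 0], [1, 0, 0, 0.02, 0], [1, 0, 0, 0, 0], [1, 0, 0, 0, 0]]]'

```text
clock: 12.98
position: [534.1, 97.8, 215.1]
eef_rot: [0.705, -0.699, 0.085, -0.081]
ft_force: [0.5, 0.5, 0.5]
width: 0.001
```

```bash
python3 - <<'E'
from h import *
rep([72.5,100])
p=imaging.snapshot("scene")[:,:,::-1];cv2.imwrite("s5.png",p);q=proj("scene",[520,30,110])[0];x,y=int(q[0])-40,int(q[1])-40
cv2.imwrite("pics/a5.png",cv2.resize(p[y:y+80,x:x+80],(560,560),interpolation=cv2.INTER_CUBIC));print(x,y)
E
```

```text
t 12.97 p [534.1  97.8 215.1] w 0.001 F u,n,z [0.6, -0.4, 0.5]
roll needed 0.003 tilt [-0.007 -1.     0.008]
lat 2.3 pull [118.2 140.5] lever -0.263 loop 0.668 bar [70.3 61.9]
163 136
```

View pics/a5.png

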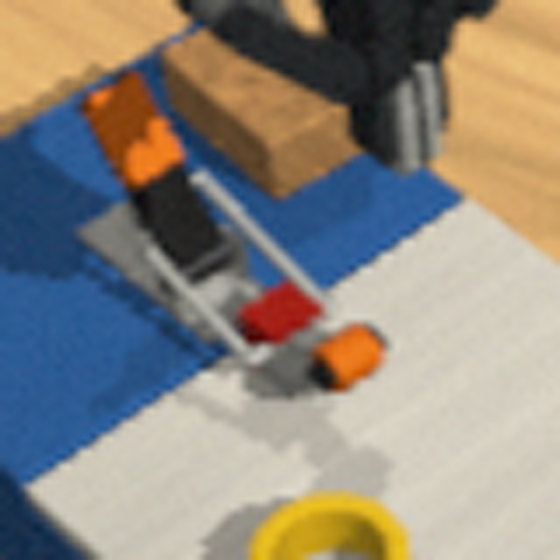

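```bash
python3 - <<'E'
from h import *
def onplane(n,u,v,lat=0):
    o,d=ray(n,u,v);k=((T0-o)@N+lat)/(d@N);p=o+k*d;return np.array([(p-T0)@U+70,p[2]-86])
for c in((112,88),(160,170),(352,352),(280,315)):
    q=onplane("scene",163+c[0]/7,136+c[1]/7);print(q.round(1),np.hypot(*q).round(1),(np.arctan2(q[1],q[0])-.96).round(3))
# TCP start target: tip corner (-x edge = TCP-11 along u) against face
E
```

```text
[-39.5  56.9] 69.3 1.218
[-17.6  33.4] 37.8 1.096
[83.3 19.3] 85.5 -0.732
[43.7  7.4] 44.3 -0.792
```

step_arm --commands '[[[1, 0.001, 0, -0.04, 0], [1, 0.001, 0, -0.04, 0], [1, 0, 0, -0.036, 0], [1, 0, 0, 0, 0], [1, 0, 0.03, 0, 0], [1, 0, 0.02, 0, 0], [1, 0, 0, 0, 0]]]'

```text
clock: 13.9
position: [506.5, -18.3, 160.0]
eef_rot: [0.705, -0.699, 0.087, -0.08]
ft_force: [-1.0, -0.3, 0.2]
width: -0.002
```

```bash
cat >> h.py <<'E'
def tp():
    a,M=st();p=a['position'];print("x,z corner",round(float((p-T0)@U+70.5-11),1),round(p[2]-86,1),"lat",round(float((p-T0)@N),1))
E
python3 - <<'E'
from h import *
tp()
E
```

```text
t 13.9 p [506.5 -18.3 160. ] w -0.002 F u,n,z [-0.5, 0.9, 0.2]
roll needed 0.001 tilt [-0.012 -1.     0.007]
x,z corner -14.2 74.0 lat 1.7
```

step_arm --commands '[[[1, 0.001, 0.011, 0, 0], [1, 0.001, 0.011, 0, 0], [1, 0, 0, 0, 0], [1, 0, 0, -0.004, 0], [1, 0, 0, -0.004, 0], [1, 0, 0, -0.003, 0]]]'

```text
clock: 14.65
position: [507.2, -29.3, 138.3]
eef_rot: [0.705, -0.699, 0.086, -0.08]
ft_force: [0.2, 0.1, -0.0]
width: 0.002
```

```bash
python3 - <<'E'
from h import *
tp()
E
```

```text
t 14.65 p [507.2 -29.3 138.3] w 0.002 F u,n,z [0.1, -0.2, -0.0]
roll needed 0.002 tilt [-0.009 -1.     0.007]
x,z corner -24.7 52.3 lat -1.6
```

step_arm --commands '[[[1, -0.001, 0, -0.003, 0], [1, -0.0005, 0, -0.003, 0], [1, 0, 0.001, -0.003, 0]]]'

```text
clock: 15.02
position: [503.6, -38.5, 137.6]
eef_rot: [0.705, -0.699, 0.086, -0.081]
ft_force: [-0.1, -0.1, -0.7]
width: 0.0
```

step_arm --commands '[[[1, 0, 0.002, -0.003, 0], [1, 0, 0.0025, -0.0025, 0], [1, 0, 0.0025, -0.0025, 0]]]'

```text
clock: 15.4
position: [501.8, -46.7, 130.3]
eef_rot: [0.705, -0.699, 0.085, -0.081]
ft_force: [-0.3, 0.7, 2.9]
width: -0.001
```

```bash
python3 - <<'E'
from h import *
tp()
E
```

```text
t 15.4 p [501.8 -46.7 130.3] w -0.001 F u,n,z [0.6, 0.5, 2.9]
roll needed 0.002 tilt [-0.007 -1.     0.008]
x,z corner -42.9 44.3 lat -0.4
```

step_arm --commands '[[[1, 0, 0.0023, -0.002, 0], [1, 0, 0.0024, -0.002, 0], [1, 0, 0.0025, -0.0018, 0]]]'

```text
clock: 15.78
position: [500.7, -52.7, 123.0]
eef_rot: [0.705, -0.699, 0.085, -0.081]
ft_force: [-0.8, 0.4, 4.0]
width: -0.001
```

step_arm --commands '[[[1, 0, 0.0026, -0.0017, 0], [1, 0, 0.0027, -0.0016, 0], [1, 0, 0.0028, -0.0014, 0]]]'

```text
clock: 16.15
position: [499.6, -57.8, 114.6]
eef_rot: [0.705, -0.699, 0.085, -0.081]
ft_force: [-1.6, -1.3, 4.8]
width: 0.002
```

```bash
python3 - <<'E'
from h import *
tp()
E
```

```text
t 16.15 p [499.6 -57.8 114.6] w 0.002 F u,n,z [-1.7, 1.2, 4.8]
roll needed 0.002 tilt [-0.006 -1.     0.007]
x,z corner -54.1 28.6 lat -0.9
```

step_arm --commands '[[[1, 0, 0.0027, -0.0013, 0], [1, -0.0003, 0.0028, -0.0011, 0], [1, 0, 0.0028, -0.001, 0]]]'

```text
clock: 16.52
position: [498.7, -61.5, 105.7]
eef_rot: [0.705, -0.699, 0.085, -0.081]
ft_force: [-0.0, -0.5, 3.2]
width: 0.001
```

step_arm --commands '[[[1, 0, 0.0028, -0.0008, 0], [1, -0.0003, 0.0028, -0.0006, 0], [1, 0, 0.0028, -0.0005, 0]]]'

```text
clock: 16.9
position: [497.9, -63.3, 96.4]
eef_rot: [0.705, -0.699, 0.085, -0.081]
ft_force: [-0.1, -1.3, 1.0]
width: -0.005
```

```bash
python3 - <<'E'
from h import *
tp()
E
```

```text
t 16.9 p [497.9 -63.3  96.4] w -0.005 F u,n,z [-1.3, -0.2, 1.0]
roll needed 0.002 tilt [-0.006 -1.     0.007]
x,z corner -59.9 10.4 lat -0.5
```

step_arm --commands '[[[1, 0, 0.0025, -0.0004, 0], [1, 0, 0.002, -0.0002, 0], [1, 0, 0.0015, 0, 0]]]'

```text
clock: 17.27
position: [496.8, -63.5, 89.3]
eef_rot: [0.705, -0.699, 0.085, -0.081]
ft_force: [0.3, -1.3, -1.2]
width: 0.004
```

step_arm --commands '[[[1, 0, 0.001, 0, 0], [1, 0, 0.001, 0, 0]]]'

```text
clock: 17.52
position: [496.9, -63.5, 88.3]
eef_rot: [0.705, -0.699, 0.085, -0.081]
ft_force: [-5.6, -0.4, 20.4]
width: 0.001
```

```bash
python3 - <<'E'
from h import *
tp()
E
```

```text
t 17.52 p [496.9 -63.5  88.3] w 0.001 F u,n,z [-1.7, 5.4, 20.4]
roll needed 0.002 tilt [-0.008 -1.     0.007]
x,z corner -60.3 2.3 lat 0.4
```

step_arm --commands '[[[1, 0, -0.002, 0, 0], [1, 0, -0.02, 0, 0], [1, 0, -0.04, 0, 0], [1, 0, -0.05, 0, 0], [1, 0, -0.04, 0, 0], [1, 0, 0, -0.05, 0], [1, 0, 0, -0.05, 0], [1, 0, 0, 0, 0]]]'

```text
clock: 18.52
position: [474.5, -164.0, 245.4]
eef_rot: [0.705, -0.7, 0.084, -0.08]
ft_force: [-0.8, -0.1, 0.5]
width: 0.003
```

```bash
python3 - <<'E'
from h import *
tp()
p=imaging.snapshot("scene")[:,:,::-1];x,y=145,125
cv2.imwrite("pics/a6.png",cv2.resize(p[y:y+110,x:x+110],(600,600),interpolation=cv2.INTER_CUBIC))
E
```

```text
t 18.52 p [ 474.5 -164.   245.4] w 0.003 F u,n,z [-0.3, 0.8, 0.5]
roll needed 0.005 tilt [-0.006 -1.     0.006]
x,z corner -163.3 159.4 lat -1.4
```

View pics/a6.png

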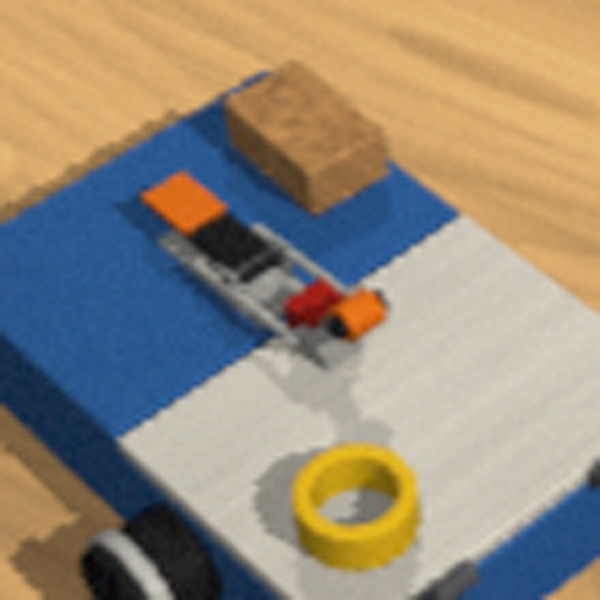

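The lever lies level, with its orange face at (180,200). The loop is taut round the red keeper at (312,303), and the tape and cork block haven't moved. I'm handing the job in.

```bash
python3 -c "
from cell import job
print(job.finish_job())"
```

```text
the job is handed in; nothing more can be done
None
```

The cover is latched: the loop bar sits behind the red keeper hook and the lever is down on its stop. I handed the job in at 18.5 s, with the arm clear of everything.

- **Loop:** I gripped the pull by its studs at 30 N, carried the bar over the hook, lowered it and drew it back until it stopped moving. The wrist then read about 11 N. About 3–4 N of that had been there throughout the draw, most likely lever friction. That leaves roughly 7 N on the hook by estimate: a little over the 5 N asked, but below 15 N.
- **Lever:** After letting go, I pressed it over centre with shut fingers. Readings were 3–5 N on the way. The last reading, on the stop, was about 20 N down (21 N in all), with the fingertip 2.3 mm above pivot height, where a level handle's face should be.
- **Last checks:** The final picture shows the lever level and staying down, the loop round the keeper, and the tape and cork block where they were. It does not cover the hoop and screwdriver; the arm's path stayed well above both.
- **What disagreed:** My first estimate of the pivot position along the latch was about 2–4 mm off from the handle seen in later pictures, so I found the seat by feel. Forces were only read at the end of each move call, so brief peaks in between are not ruled out.

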